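# Close the split housing of a came mill over its roller and hold it pressed

### The arm

A 6-joint arm with a two-finger parallel gripper is mounted at the origin on a cart in front of the work surface, level with it; the furniture and walls round the work are solid. World frame = base frame: x ahead of the robot, y to its left, z up, the work surface at z = 0. Lengths are in mm, angles in rad, forces in N, time in s.
With the tool pointing down it reaches from about 275 to 825 mm from the base axis. Payload 5.2 kg.
Tool frame: the origin (TCP) lies midway between the tips of the shut fingers; the grasp point (between the pads) lies pinch_z behind it (pinch_z is the distance from the TCP to the grasp point, in mm); z points along the fingers, y is the direction in which the jaws open and shut (so a half turn about z gives the same grasp; the last joint's range is limited). The gripper opens to 93 mm and grips with 3 to 60 N. Pads are 15 mm wide; open, the fingers measure 128 mm over their backs; the gripper's body (75 mm by 188 mm) begins 65 mm behind the grasp point.
Start: joints at [0.975, 0.259, 1.535, -0, 1.348, -0.203], TCP at [210.506, 508.126, 218.653] pointing down, gripper open.
Joint ranges: [-3.14, 3.14], [-0.91, 2.08], [0.19, 2.58], [-1.22, 4.36], [0.22, 2.71], [-3.12, 3.12]. Speed limits (rad/s): [2.57, 2.57, 3.14, 3.14, 3.14, 3.14].

### API

Orientations are given as a unit quaternion [x, y, z, w].
In Python, from bench import * gives the robot as it stands.
- The arm moves only by the tool drive_tool, never from a script. Its arguments are lists of equal length, an entry for each row: "twist": the turn, a rotation vector about the tool's x, y, z each as a share of 4 degrees, from -1 to 1, a list of three; "travel": the shift along the tool's x, y, z each as a share of 25 mm, from -1 to 1, a list of three; "claw": the gripper's target within -1 to 1 (shut at 1, half-way at 0, fully open at -1). A call has 1 to 20 rows; each row shifts and turns the pose as measured when the row begins, along the tool's axes as they then stand; what a row does not reach is not made up. A row lasts 1/10 s, in which the tool goes at most 50 mm and 8.59 degrees, less where a joint would pass 70% of its speed; a pose out of reach is approached as far as the arm can. A call with a number of a shift or a turn outside -1 to 1 is refused whole. A call with a gripper value outside its range is refused whole. The fingers move at their own pace and stop on an object; "grip_force" is the grip in N (left out, the last holds). Time passes only in rows, so rows that do not move let the fingers close. It gives the time, the measured TCP pose, the force and the opening at its end, in the units of the state.
- sense(): the state, without advancing time (a new reading comes with each control period).
- capture(name): name is "scene" or "top" or "wrist"; returns the picture (420x560x3 uint8, red, green, blue); there is no depth.
- get_calibration(name): a dict with "intrinsics" (3x3 intrinsics, pixels), "R" (3x3) and "t" (3): a world point X has camera coordinates R X + t. Camera axes: x right, y down, z forward; pixel columns grow to the right and rows downward; lengths in mm; the calibration is good to about 2 mm. A picture is of the moment at which its call begins: read the wrist's pose just before it. get_calibration takes no time and is no camera call; for the wrist camera it gives the pose at the moment of the call.
- job_done(): hands the job in, once; it reports no verdict.
The state is a dict: "time": time; "q": joint angles; "joint_vel": joint speeds; "joint_torque": joint torques, N m; "tool_pos": TCP position; "eef_rot": TCP orientation; "wrist_force": force on the tool from outside, world axes, zero at the start; "moment": the same for the moment, N m; "gripper_width": opening from 0.0 (shut) to 1.0 (fully open).
Only numpy, scipy, OpenCV 4.12 (cv2) and the standard library are available. Lean on these libraries where they do the work, as an engineer would, in place of code of your own. Each camera call takes 0.05 s, during which the arm holds its last target. There are 200 camera calls.

### The job

The small came mill on the bench is open for a change of roller: lay the loose feed roller into the two half-round bearings of the lower half, let go of it, then set the upper half of the housing over it, onto both dowels, so that the two split faces meet. Keep your grip on the upper half's lug and press it down with about 20 N, so that a mate could put in the screws; finish still holding it pressed, and leave the mask tape, the wooden block and the jar where they are.

Things in the scene. Friction and masses are not known exactly. Their poses are not given: they have to be found in the camera images.
- mill_base: lower half of the mill, grey cast iron, fixed; origin under its centre, on the bench. Foot 130 (x) x 128 (y) x 12 mm; on it two upright cheeks 96 mm long (x), y from 26 to 48 mm on either side; their flat tops, 64 mm up, are the split face. Between them lie a lower wheel (top 47 mm up) and came guides (43 mm). A shaft end sticks out to y = +88 mm, 32 mm up.
- seat (a point): point midway between the two brass half bearings, in the split face 64 mm up; axes as the lower half's (y along the bearings, z up). The bearings are half-round grooves of 7 mm radius along y in the tops of both cheeks, open upward, their centre line through this point. A seated roller's centre lies about 1 mm below it
- dowel_a (a point): foot of the first steel dowel, in the split face, at x = +40, y = +37 mm from the seat point. Both dowels stand upright, 9 mm in diameter, 14 mm high, the upper half tapered to a 3 mm nose
- dowel_b (a point): foot of the second steel dowel, in the split face, at x = -29, y = -37 mm from the seat point (not symmetrical: the upper half closes one way round only)
- cap_lug (a point): middle of the lug of the loose upper half: a flat-sided block 24 mm wide (x), 64 mm long (y), from 19 to 53 mm above that half's split face; this point is 37 mm above the split face. Axes: y along the lug, z up, parallel to the lower half's when closed; it then stands right above the seat point. As it lies ready it is turned less than 60 degrees from the lower half
- mill_cap: the loose upper half (grey cast iron, 0.3 to 0.65 kg), split face down on the bench: a half barrel of 22 mm radius along y with a 16 mm high ear at each of four corners, 96 (x) x 96 (y) mm over all. Origin at the centre of its split face, axes as the lug's
- hole_a (a point): lower mouth of the upper half's hole for the first dowel (10.5 mm in diameter, right through the ear), in its split face, at x = +40, y = +37 mm from its centre
- hole_b (a point): lower mouth of the hole for the second dowel (10.5 mm), in the split face at x = -29, y = -37 mm from the upper half's centre
- roller_mid (a point): centre of the loose steel feed roller (0.2 to 0.32 kg) lying on the bench: a milled wheel 30 mm in diameter, 40 mm long, in the middle of a shaft 12 mm in diameter, 104 mm long. Its y axis is the shaft's; both ends are alike, and it may roll, so x and z mean nothing. The shaft lies within 35 degrees of the world's y axis
- mask_tape: roll of masking tape lying flat, 93 mm in diameter, 19 mm high; origin at the centre of its underside; to be left alone
- setting_block: beech block 32 x 60 x 22 mm; origin at the centre of its underside; to be left alone
- flux_jar: dark jar with a screw cap, 54 mm in diameter, 74 mm high; origin at the centre of its underside; to be left alone

How it is judged:
By the outcome, as a careful person would: the job done as asked, in the order asked, and still so for the second after the job is handed in, while the arm keeps its last pose, push and grip.
It also fails if it takes over 61 s, if anything falls off the work surface, if the arm or the gripper's body presses on something with over 40 N, if the wrist force passes 120 N, or if a joint passes its speed limit or range.

## Working session

There is one attempt and no reset: what is moved stays moved. The work goes in short steps, Python scripts to look and compute and a tool call to move; the robot and the scene stay as the last step left them, time stands still between calls to the robot, and variables do not carry over. Pictures are saved under pics/ and viewed, about 8 in all and at most 12, crops included, and the job is handed in when it is done.

Besides the shell and the picture viewer there is one more tool, called after "Emit:" as name(argument=value, ...) on one line, values as JSON. drive_tool: Moves the arm, as the interface text tells. Its arguments: {"type":"object","properties":{"twist":{"type":"array","items":{"type":"array","items":{"type":"number"}}},"travel":{"type":"array","items":{"type":"array","items":{"type":"number"}}},"claw":{"type":"array","items":{"type":"number"}},"grip_force":{"type":"number"}},"required":["twist","travel","claw"]}

```bash
mkdir -p pics; ls; python3 - <<'E'
from bench import *
import cv2,numpy as np
s=sense(); print({k:np.round(v,3) for k,v in s.items()})
for n in ("scene","top"):
    im=capture(n); cv2.imwrite(f"pics/{n}0.png",im[:,:,::-1]); c=get_calibration(n); print(n,np.round(c["intrinsics"],1).tolist(),np.round(c["R"],3).tolist(),np.round(c["t"],1).tolist())
E
```

```text
pics
{'time': np.float64(0.0), 'q': array([ 0.975,  0.259,  1.536, -0.   ,  1.348, -0.203]), 'joint_vel': array([-0.   , -0.002, -0.001,  0.001,  0.   ,  0.002]), 'joint_torque': array([ 1.0000e-03, -4.3732e+01, -2.8401e+01,  7.2000e-02,  4.1000e-02,
       -0.0000e+00]), 'tool_pos': array([210.196, 507.646, 217.799]), 'eef_rot': array([ 0.195,  0.981, -0.001, -0.   ]), 'wrist_force': array([-0.325,  0.226,  0.485]), 'moment': array([ 0.032, -0.021,  0.048]), 'gripper_width': np.float64(1.002)}
scene [[456.4, 0.0, 278.0], [0.0, 456.4, 208.5], [0.0, 0.0, 1.0]] [[0.686, -0.728, -0.001], [-0.55, -0.518, -0.656], [0.477, 0.45, -0.755]] [-256.8, 426.5, 688.9]
top [[398.5, 0.0, 278.2], [0.0, 398.5, 212.4], [0.0, 0.0, 1.0]] [[-0.011, -1.0, 0.004], [-0.984, 0.01, -0.18], [0.18, -0.006, -0.984]] [185.7, 579.2, 1031.2]
```

View pics/top0.png

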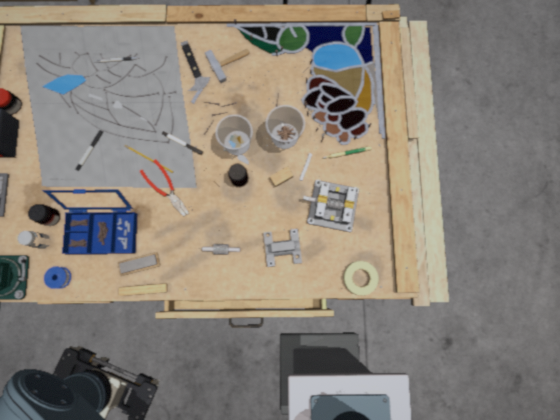

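View pics/scene0.png

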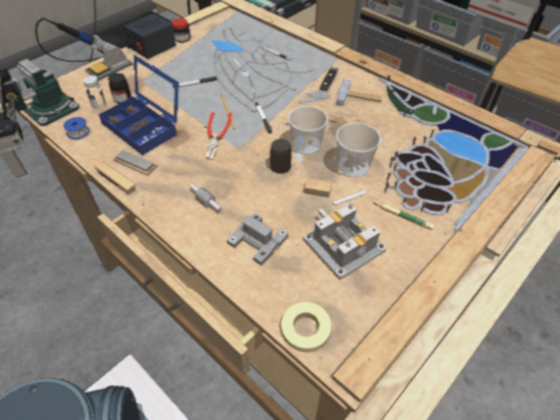

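The top view shows the base at about (333,205) with its shaft end to the left, the cap at (283,247), the roller at (220,249), the tape at (360,278), the jar at (238,175) and the block by the base at (317,188). The scene view agrees.

```bash
cat > h.py <<'E'
from bench import *
import cv2,numpy as np
from scipy.spatial.transform import Rotation as Ro
def ray(c,uv,z):
    "pixels -> world points on plane z"
    K,R,t=(np.array(c[k],float) for k in ("intrinsics","R","t"))
    uv=np.atleast_2d(uv).astype(float); d=(R.T@np.linalg.inv(K)@np.c_[uv,np.ones(len(uv))].T).T; o=-R.T@t
    return o+d*((z-o[2])/d[:,2])[:,None]
def proj(c,X):
    K,R,t=(np.array(c[k],float) for k in ("intrinsics","R","t"))
    p=(K@(R@np.atleast_2d(X).T+t[:,None])).T; return p[:,:2]/p[:,2:]
def snap(name,fn=None):
    c=get_calibration(name); im=capture(name)[:,:,::-1].copy()
    if fn: cv2.imwrite(f"pics/{fn}.png",im)
    return c,im
def go(p,yaw=None):
    "needed shift in tool axes (mm, /25) and turn about tool axes (deg, /4) for a down-pointing tool whose y axis has world yaw (deg, mod 180)"
    s=sense(); R=Ro.from_quat(s["eef_rot"]); T=np.array(s["tool_pos"])
    y=R.as_matrix()[:,1]; now=np.degrees(np.arctan2(y[1],y[0])); yw=now if yaw is None else now+(yaw-now+90)%180-90
    a=np.radians(yw); Y=np.array([np.cos(a),np.sin(a),0]); Z=np.array([0,0,-1.]); G=Ro.from_matrix(np.c_[np.cross(Y,Z),Y,Z])
    d=R.inv().apply(np.array(p)-T); r=np.degrees((R.inv()*G).as_rotvec())
    print("t",round(s["time"],2),"tcp",T.round(1),"yaw",round(now,1),"q6",round(s["q"][5],2),"| shift mm",d.round(1),"shares",(d/25).round(2),"| turn deg",r.round(2),"shares",(r/4).round(2),"F",np.round(s["wrist_force"],1),"w",round(float(s["gripper_width"])*93,1))
E
python3 - <<'E'
from h import *
c=get_calibration("top")
for n,uv,z in [("base",(333,203),50),("shaftend",(302,199),32),("cap",(283,247),40),("roller",(220,249),15),("tape",(360,278),10),("jar",(238,175),60),("block",(317,188),20)]: print(n,ray(c,uv,z).round(0))
w=get_calibration("wrist"); s=sense(); R=np.array(w["R"]); o=-R.T@np.array(w["t"]); T=np.array(s["tool_pos"]); Q=Ro.from_quat(s["eef_rot"])
print("wrist cam in tool",Q.inv().apply(o-T).round(1),"axis",Q.inv().apply(R[2]).round(3),"camx",Q.inv().apply(R[0]).round(3)); print(np.round(w["intrinsics"],1).tolist())
import bench; print([n for n in dir(bench) if n[0]!='_'])
for z in (0,): go((420,75,330),90)
E
```

```text
base [[606.  29.  50.]]
shaftend [[622. 112.  32.]]
cap [[488. 167.  40.]]
roller [[487. 341.  15.]]
tape [[403. -44.  10.]]
jar [[685. 288.  60.]]
block [[656.  68.  20.]]
wrist cam in tool [  77.4    1.4 -166.1] axis [-0.278 -0.001  0.961] camx [-0.     1.     0.001]
[[292.5, 0.0, 280.2], [0.0, 292.5, 209.9], [0.0, 0.0, 1.0]]
['IKError', 'capture', 'get_calibration', 'job_done', 'pinch_z', 'sense']
t 0.1 tcp [210.2 507.7 217.9] yaw 67.5 q6 -0.2 | shift mm [-359.4 -319.7 -111.7] shares [-14.38 -12.79  -4.47] | turn deg [ -0.09  -0.04 -22.5 ] shares [-0.02 -0.01 -5.63] F [-0.5 -0.6 -0.1] w 92.8
```

```bash
cat >> h.py <<'E'
def plan(p,yaw,n):
    "per-row shares for a straight world shift spread over n rows while turning"
    s=sense(); R=Ro.from_quat(s["eef_rot"]); T=np.array(s["tool_pos"]); y=R.as_matrix()[:,1]
    now=np.degrees(np.arctan2(y[1],y[0])); dy=(yaw-now+90)%180-90; d=(np.array(p)-T)/n
    print("turn share/row z",round(-dy/n/4,2)); print([[round(float(v),2) for v in (Ro.from_euler('z',dy*i/n,degrees=True)*R).inv().apply(d)/25] for i in range(n)])
E
python3 - <<'E'
from h import *
print(pinch_z); plan((487,341,170),0,17)
E
```

```text
18.8
turn share/row z 0.99
[[-0.75, -0.11, 0.11], [-0.76, -0.06, 0.11], [-0.76, -0.01, 0.11], [-0.76, 0.04, 0.11], [-0.75, 0.1, 0.11], [-0.75, 0.15, 0.11], [-0.73, 0.2, 0.11], [-0.72, 0.25, 0.11], [-0.7, 0.3, 0.11], [-0.68, 0.35, 0.11], [-0.65, 0.39, 0.11], [-0.62, 0.44, 0.11], [-0.59, 0.48, 0.11], [-0.56, 0.52, 0.11], [-0.52, 0.56, 0.11], [-0.48, 0.59, 0.11], [-0.44, 0.62, 0.11]]
```

Emit:
drive_tool(twist=[[0,0,1],[0,0,1],[0,0,1],[0,0,1],[0,0,1],[0,0,1],[0,0,1],[0,0,1],[0,0,1],[0,0,1],[0,0,1],[0,0,1],[0,0,1],[0,0,1],[0,0,1],[0,0,1],[0,0,1],[0,0,0]], travel=[[-0.75,-0.11,0.11],[-0.76,-0.06,0.11],[-0.76,0,0.11],[-0.76,0.04,0.11],[-0.75,0.1,0.11],[-0.75,0.15,0.11],[-0.73,0.2,0.11],[-0.72,0.25,0.11],[-0.7,0.3,0.11],[-0.68,0.35,0.11],[-0.65,0.4,0.11],[-0.62,0.44,0.11],[-0.6,0.48,0.11],[-0.56,0.52,0.11],[-0.52,0.56,0.11],[-0.48,0.6,0.11],[-0.44,0.62,0.11],[0,0,0]], claw=[-1,-1,-1,-1,-1,-1,-1,-1,-1,-1,-1,-1,-1,-1,-1,-1,-1,-1])

```text
time: 1.9
tool_pos: [488.7, 323.7, 159.6]
eef_rot: [0.727, 0.687, -0.01, -0.001]
wrist_force: [-0.8, 0.8, 0.4]
gripper_width: 0.999
```

```bash
python3 - <<'E'
from h import *
c,im=snap("wrist","w1"); go((487,341,170),0); cv2.imwrite("pics/w1b.png",cv2.resize(im,(784,588)))
np.savez("w1.npz",**{k:np.array(c[k]) for k in c if k in("intrinsics","R","t")})
E
```

```text
t 1.95 tcp [487.5 324.4 159.6] yaw -3.1 q6 0.45 | shift mm [ 16.5  -1.6 -10.5] shares [ 0.66 -0.06 -0.42] | turn deg [-0.94  0.66 -3.07] shares [-0.23  0.16 -0.77] F [-0.1  0.3 -1. ] w 93.0
```

View pics/w1b.png

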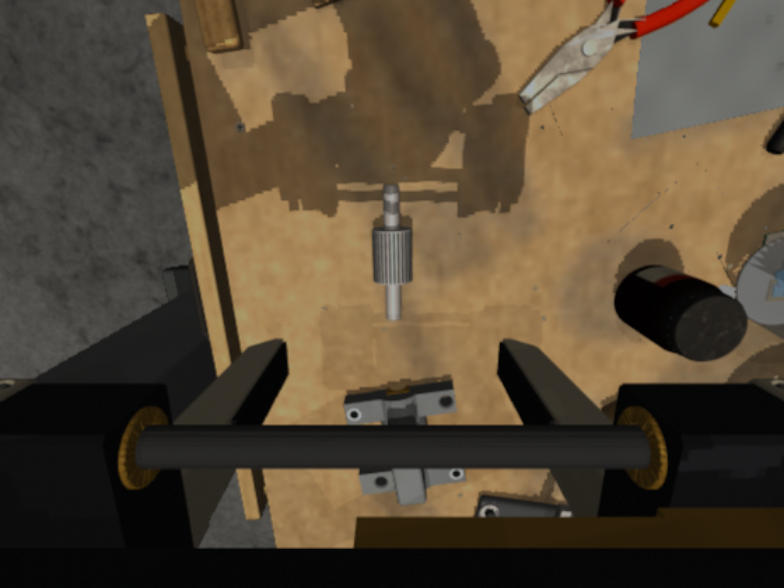

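The wrist picture shows the roller with shaft ends at (391,184) and (394,320) in the enlarged picture, and its wheel centre at (392,255). The cap is half hidden behind the fingers, with ear holes at (354,414), (446,401), (381,482) and (456,474).

```bash
python3 - <<'E'
from h import *
c=dict(np.load("w1.npz"))
P=ray(c,np.array([(391,184),(394,320),(373,229),(411,229),(373,283),(411,283)])/1.4,15); print(P.round(1)); 
a=P[1]-P[0]; print("len",np.linalg.norm(a),"axis yaw",np.degrees(np.arctan2(*(a[[1,0]])))+90,"mid",(P[0]+P[1])/2,P[2:].mean(0))
H=ray(c,np.array([(354,414),(446,401),(381,482),(456,474)])/1.4,16); print("cap holes",H.round(1))
m=(P[0]+P[1])/2
go((m[0],m[1],40),np.degrees(np.arctan2(*(a[[1,0]])))+90)
E
```

```text
[[489.7 394.4  15. ]
 [486.1 288.6  15. ]
 [474.3 362.4  15. ]
 [502.9 360.9  15. ]
 [471.3 320.3  15. ]
 [501.1 318.8  15. ]]
len 105.92078520934567 axis yaw -1.9632129992102705 mid [487.88771684 341.51669363  15.        ] [487.38396815 340.59710556  15.        ]
cap holes [[446.7 204.1  16. ]
 [526.4 213.2  16. ]
 [465.5 131.8  16. ]
 [534.1 137.7  16. ]]
t 1.95 tcp [487.5 324.4 159.6] yaw -3.1 q6 0.45 | shift mm [ 18.6   1.4 119.4] shares [0.74 0.05 4.78] | turn deg [-0.93  0.67 -1.11] shares [-0.23  0.17 -0.28] F [-0.1  0.3 -1. ] w 93.0
```

Emit:
drive_tool(twist=[[-0.23,0.17,-0.28],[0,0,0],[0,0,0],[0,0,0],[0,0,0],[0,0,0]], travel=[[0.4,0.05,0.9],[0.3,0,0.95],[0,0,0.95],[0,0,0.95],[0,0,0.9],[0,0,0]], claw=[-1,-1,-1,-1,-1,-1])

```text
time: 2.55
tool_pos: [484.2, 346.4, 41.1]
eef_rot: [0.714, 0.7, 0.001, -0.001]
wrist_force: [0.2, -1.5, 0.5]
gripper_width: 1.0
```

```bash
python3 - <<'E'
from h import *
c,im=snap("wrist","w2"); go((487.6,341,4),-2); p=(proj(c,[(489.4,393,15),(486,289,15),(487.6,341,15)])); print(p)
# steel mask near expected axis
x,y=p[2].astype(int); cv2.imwrite("pics/w2b.png",cv2.resize(im,(784,588)))
E
```

```text
t 2.6 tcp [485.3 347.   42.8] yaw -1.1 q6 0.45 | shift mm [-6.1  2.4 38.7] shares [-0.24  0.1   1.55] | turn deg [ 0.11 -0.24  0.87] shares [ 0.03 -0.06  0.22] F [-0.1 -0.4  0. ] w 93.0
[[286.1788751  175.56156488]
 [283.64881231 311.59301051]
 [284.68611187 248.26386616]]
```

View pics/w2b.png

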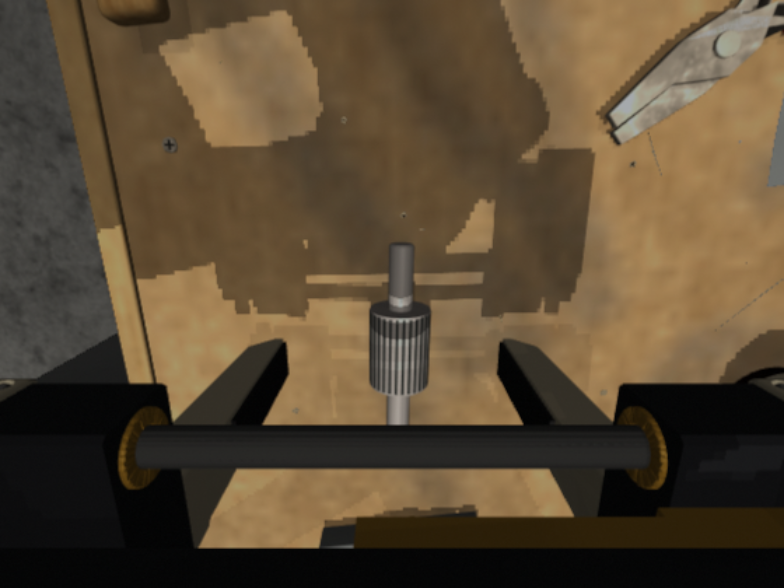

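The wheel is between the fingers, with its shaft end at (401,243), within 2 px of the prediction. I'll descend and grip.

Emit:
drive_tool(twist=[[0,0,0.22],[0,0,0],[0,0,0],[0,0,0],[0,0,0],[0,0,0],[0,0,0],[0,0,0],[0,0,0],[0,0,0]], travel=[[-0.2,0.1,0.8],[0,0,0.6],[0,0,0.15],[0,0,0],[0,0,0],[0,0,0],[0,0,0],[0,0,0],[0,0,0],[0,0,0]], claw=[-1,-0.4,0,0.5,0.5,0.5,0.5,0.5,0.5,0.5], grip_force=30)

```text
time: 3.6
tool_pos: [491.3, 346.6, 11.5]
eef_rot: [0.718, 0.696, 0.008, 0.001]
wrist_force: [0.5, 0.1, -1.1]
gripper_width: 0.313
```

```bash
python3 - <<'E'
from h import *
go((487.6,341,4),-2)
E
```

```text
t 3.6 tcp [491.3 346.6  11.5] yaw -1.7 q6 0.45 | shift mm [-5.8 -3.6  7.4] shares [-0.23 -0.14  0.29] | turn deg [ 0.73 -0.61  0.3 ] shares [ 0.18 -0.15  0.07] F [ 0.5  0.1 -1.1] w 29.1
```

Emit:
drive_tool(twist=[[0,0,0],[0,0,0],[0.1,-0.1,0],[0,0,0],[0,0,0],[0,0,0],[0,0,0],[0,0,0],[0,0,0],[0,0,0]], travel=[[0,0,0],[0,0,0],[-0.2,0,0.2],[0,0,0.15],[0,0,0],[0,0,0],[0,0,0],[0,0,0],[0,0,0],[0,0,0]], claw=[0,0,0,0,0.5,0.5,0.5,0.5,0.5,0.5], grip_force=30)

```text
time: 4.6
tool_pos: [491.1, 340.9, 1.4]
eef_rot: [0.718, 0.696, 0.002, 0.001]
wrist_force: [-0.5, -0.2, -0.0]
gripper_width: 0.316
```

```bash
python3 - <<'E'
from h import *
go((487.6,341,4),-2)
E
```

```text
t 4.6 tcp [491.1 340.9   1.4] yaw -1.7 q6 0.45 | shift mm [ 0.  -3.5 -2.6] shares [ 0.   -0.14 -0.11] | turn deg [ 0.26 -0.14  0.28] shares [ 0.06 -0.04  0.07] F [-0.5 -0.2 -0. ] w 29.4
```

Emit:
drive_tool(twist=[[0,0,0],[0,0,0],[0,0,0],[0,0,0.15],[0,0,0.15],[0,0,0.15],[0,0,0.15],[0,0,0.15],[0,0,0.15],[0,0,0.15],[0,0,0.15],[0,0,0.15],[0,0,0.15],[0,0,0.15],[0,0,0.15],[0,0,0.15],[0,0,0.15],[0,0,0.15],[0,0,0]], travel=[[0,0,-0.5],[0,0,-0.9],[-0.5,0.1,-1],[-0.9,0.28,-1],[-1,0.28,-1],[-1,0.28,-0.9],[-1,0.28,-0.7],[-1,0.28,-0.5],[-1,0.28,-0.3],[-1,0.28,0],[-1,0.28,0],[-1,0.35,0],[-1,0.35,0],[-1,0.35,0],[-1,0.4,0],[-1,0.4,0],[-1,0.4,0],[-0.5,0.3,0],[0,0,0]], claw=[0.5,0.5,0.5,0.5,0.5,0.5,0.5,0.5,0.5,0.5,0.5,0.5,0.5,0.5,0.5,0.5,0.5,0.5,0.5])

```text
time: 6.5
tool_pos: [574.1, -56.6, 192.6]
eef_rot: [0.771, 0.637, 0.005, 0.004]
wrist_force: [0.5, 0.0, -1.3]
gripper_width: 0.317
```

```bash
python3 - <<'E'
from h import *
c,im=snap("wrist","w3"); go((606,29,190),-11); cv2.imwrite("pics/w3b.png",cv2.resize(im,(784,588)))
np.savez("w3.npz",**{k:np.array(c[k]) for k in ("intrinsics","R","t")})
E
```

```text
t 6.55 tcp [573.7 -55.5 192.6] yaw -10.8 q6 -0.11 | shift mm [89.1 15.8  3.1] shares [3.56 0.63 0.12] | turn deg [ 0.63 -0.19  0.18] shares [ 0.16 -0.05  0.05] F [-0.4 -0.4 -1.8] w 29.3
```

View pics/w3b.png

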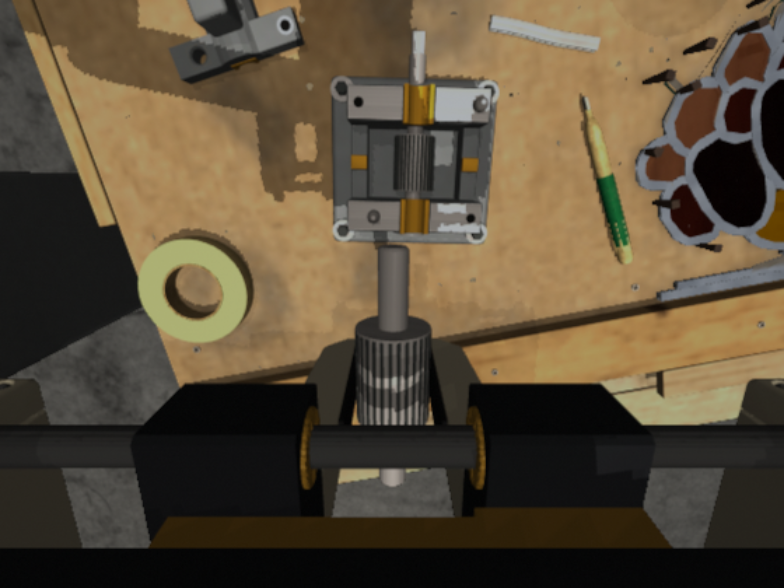

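The picture shows the base from nearly straight above, with brass bearings at (419,104) and (414,215) and dowel tips at (481,103) and (374,215). The roller is held along the tool axis.

```bash
python3 - <<'E'
from h import *
c=dict(np.load("w3.npz")); im=cv2.imread("pics/w3.png"); hsv=cv2.cvtColor(im,cv2.COLOR_BGR2HSV)
print(hsv[74,299],hsv[153,296],hsv[74,330])
m=((hsv[:,:,0]>15)&(hsv[:,:,0]<30)&(hsv[:,:,1]>150)&(hsv[:,:,2]>70)).astype(np.uint8); m[:,:235]=0;m[:,360:]=0;m[180:]=0
n,l,s,ce=cv2.connectedComponentsWithStats(m)
for i in range(1,n):
    if s[i,4]>20: print(s[i],ce[i].round(1),[ray(c,ce[i],z)[0].round(1).tolist() for z in(60,64)])
D=ray(c,np.array([(481,103),(374,215)])/1.4,78); print("dowel tips",D.round(1))
v=D[0]-D[1]; yaw=np.degrees(np.arctan2(v[1],v[0])-np.arctan2(74,69)); r=Ro.from_euler('z',yaw,degrees=True)
print(np.linalg.norm(v),yaw,"seat",[(D[0]-r.apply((40,37,0))).round(1),(D[1]-r.apply((-29,-37,0))).round(1)])
s=sense();R=np.array(c["R"]);print("cam",(-R.T@c["t"]).round(1))
# foot corners' holes
F=ray(c,np.array([(341,87),(490,92),(343,231),(477,233)])/1.4,12);print("foot holes",F.round(1),F.mean(0))
# held roller end
print("roller end",ray(c,np.array([(393,247)])/1.4,192.6+13.6).round(1))
cv2.imwrite("pics/w3c.png",cv2.resize(im[40:185,225:370],(580,580),interpolation=cv2.INTER_CUBIC))
E
```

```text
[ 19 210 130] [ 19 211 123] [103  10 179]
[288  60  23  29 608] [298.7  74.3] [[616.4, 62.6, 60.0], [616.0, 62.0, 64.0]]
[251 111  11  10 109] [256.  115.5] [[569.3, 34.1, 60.0], [569.5, 33.9, 64.0]]
[330 113  12  10 111] [335.2 117.4] [[644.7, 17.8, 60.0], [644.0, 17.9, 64.0]]
[286 142  21  25 484] [295.7 153.8] [[600.7, -9.5, 60.0], [600.5, -9.1, 64.0]]
dowel tips [[653.7  53.2  78. ]
 [573.4  -2.3  78. ]]
97.55980671916078 -12.36462612799705 seat [array([606.7,  25.6,  78. ]), array([609.6,  27.6,  78. ])]
cam [587.1  20.5 358.9]
foot holes [[564.7  92.2  12. ]
 [677.2  67.3  12. ]
 [541.8 -15.7  12. ]
 [652.8 -38.9  12. ]] [609.13910203  26.22222442  12.        ]
roller end [[584.3  -4.8 206.2]]
```

View pics/w3c.png

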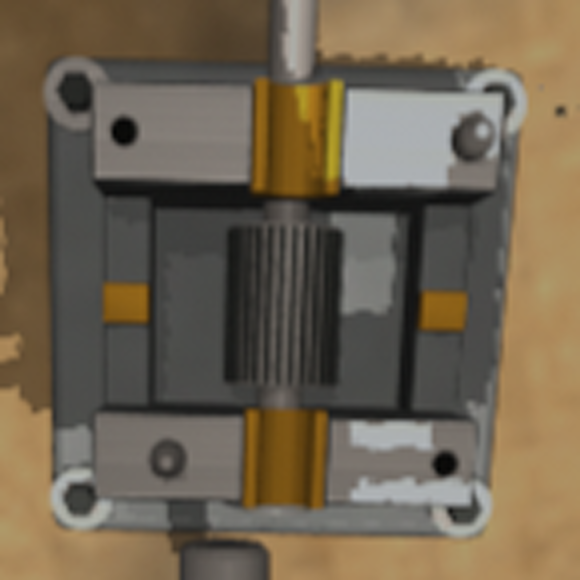

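```bash
python3 - <<'E'
from h import *
go((608.2,26.3,90),-12.2)
E
```

```text
t 6.55 tcp [573.7 -55.5 192.6] yaw -10.8 q6 -0.11 | shift mm [ 86.5  17.4 103.1] shares [3.46 0.69 4.12] | turn deg [ 0.63 -0.2   1.38] shares [ 0.16 -0.05  0.35] F [-0.4 -0.4 -1.8] w 29.3
```

Emit:
drive_tool(twist=[[0.16,-0.05,0.35],[0,0,0],[0,0,0],[0,0,0],[0,0,0],[0,0,0],[0,0,0]], travel=[[0.8,0.15,0.4],[0.9,0.18,0.8],[0.9,0.18,0.9],[0.8,0.18,0.9],[0.1,0,0.6],[0,0,0.4],[0,0,0]], claw=[0.5,0.5,0.5,0.5,0.5,0.5,0.5])

```text
time: 7.25
tool_pos: [607.3, 39.8, 91.8]
eef_rot: [0.776, 0.63, 0.001, -0.001]
wrist_force: [0.8, 0.6, -2.3]
gripper_width: 0.314
```

```bash
python3 - <<'E'
from h import *
go((608.2,26.3,50.5),-12.2)
E
```

```text
t 7.25 tcp [607.3  39.8  91.8] yaw -11.9 q6 0.09 | shift mm [-13.1   3.7  41.2] shares [-0.52  0.15  1.65] | turn deg [-0.05 -0.18  0.34] shares [-0.01 -0.04  0.08] F [ 0.8  0.6 -2.3] w 29.2
```

Emit:
drive_tool(twist=[[0,0,0.08],[0,0,0],[0,0,0]], travel=[[-0.45,0.13,0.2],[0,0,0],[0,0,0]], claw=[0.5,0.5,0.5])

```text
time: 7.55
tool_pos: [608.8, 27.0, 88.4]
eef_rot: [0.778, 0.628, 0.002, -0.0]
wrist_force: [-0.6, -0.2, -1.8]
gripper_width: 0.315
```

```bash
python3 - <<'E'
from h import *
go((608.2,26.3,50.5),-12.2)
c,im=snap("wrist","w4")
E
```

```text
t 7.55 tcp [608.8  27.   88.4] yaw -12.2 q6 0.07 | shift mm [-1.  -0.5 37.9] shares [-0.04 -0.02  1.52] | turn deg [ 0.1  -0.19  0.  ] shares [ 0.02 -0.05  0.  ] F [-0.6 -0.2 -1.8] w 29.3
```

Emit:
drive_tool(twist=[[0,0,0],[0,0,0],[0,0,0],[0,0,0],[0,0,0]], travel=[[-0.02,-0.02,0.4],[0,0,0.4],[0,0,0.3],[0,0,0.15],[0,0,0]], claw=[0.5,0.5,0.5,0.5,0.5])

```text
time: 8.1
tool_pos: [608.5, 25.5, 55.2]
eef_rot: [0.779, 0.627, 0.002, 0.0]
wrist_force: [-0.4, -0.5, -1.6]
gripper_width: 0.311
```

```bash
python3 - <<'E'
from h import *
go((608.2,26.3,50.5),-12.2)
E
```

```text
t 8.1 tcp [608.5  25.5  55.2] yaw -12.3 q6 0.07 | shift mm [ 0.7 -0.5  4.7] shares [ 0.03 -0.02  0.19] | turn deg [ 0.17 -0.18 -0.11] shares [ 0.04 -0.05 -0.03] F [-0.4 -0.5 -1.6] w 29.0
```

Emit:
drive_tool(twist=[[0,0,0],[0,0,0],[0,0,0]], travel=[[0,0,0.15],[0,0,0.08],[0,0,0]], claw=[0.5,0.5,0.5])

```text
time: 8.4
tool_pos: [608.6, 25.6, 49.6]
eef_rot: [0.779, 0.627, 0.002, 0.0]
wrist_force: [-0.7, -0.7, -1.0]
gripper_width: 0.312
```

```bash
python3 - <<'E'
from h import *
go((608.2,26.3,49.5),-12.2)
E
```

```text
t 8.4 tcp [608.6  25.6  49.6] yaw -12.3 q6 0.07 | shift mm [ 0.6 -0.6  0.1] shares [ 0.02 -0.02  0.  ] | turn deg [ 0.17 -0.17 -0.08] shares [ 0.04 -0.04 -0.02] F [-0.7 -0.7 -1. ] w 29.0
```

Emit:
drive_tool(twist=[[0,0,0],[0,0,0],[0,0,0],[0,0,0],[0,0,0],[0,0,0],[0,0,0],[0,0,0],[0,0,0],[0,0,0],[0,0,0],[0,0,0],[0,0,0]], travel=[[0,0,0],[0,0,0],[0,0,0],[0,0,-0.2],[0,0,-0.6],[0,0,-0.9],[0,0,-1],[-0.4,0,-1],[-0.8,-0.2,-1],[-0.9,-0.3,-0.8],[-0.9,-0.3,-0.3],[-0.4,-0.2,0],[0,0,0]], claw=[0.2,0,0,0,0,0,0,-0.5,-1,-1,-1,-1,-1])

```text
time: 9.7
tool_pos: [566.3, -54.4, 204.9]
eef_rot: [0.778, 0.628, 0.005, 0.004]
wrist_force: [-0.2, 0.3, -0.5]
gripper_width: 0.963
```

```bash
python3 - <<'E'
from h import *
c,im=snap("wrist","w5"); go((490.6,90,170),6.2); 
p=proj(c,(608.5,26.3,64))[0].astype(int); print(p, proj(c,[(616.7+2.5,62+12,63),(598,-23,63)]))
x,y=np.clip(p-85,0,None); cv2.imwrite("pics/w5c.png",cv2.resize(im[y:y+170,x:x+170],(595,595),interpolation=cv2.INTER_CUBIC)); print(x,y)
np.savez("w5.npz",**{k:np.array(c[k]) for k in ("intrinsics","R","t")})
E
```

```text
t 9.75 tcp [566.7 -53.8 204.7] yaw -12.2 q6 -0.08 | shift mm [ 124.5 -105.1   33.9] shares [ 4.98 -4.2   1.36] | turn deg [  0.68  -0.07 -18.36] shares [ 0.17 -0.02 -4.59] F [-0.9 -0.3  1.1] w 91.5
[302 116] [[304.12225266  62.69024574]
 [301.76795995 166.47980922]]
217 31
```

View pics/w5c.png

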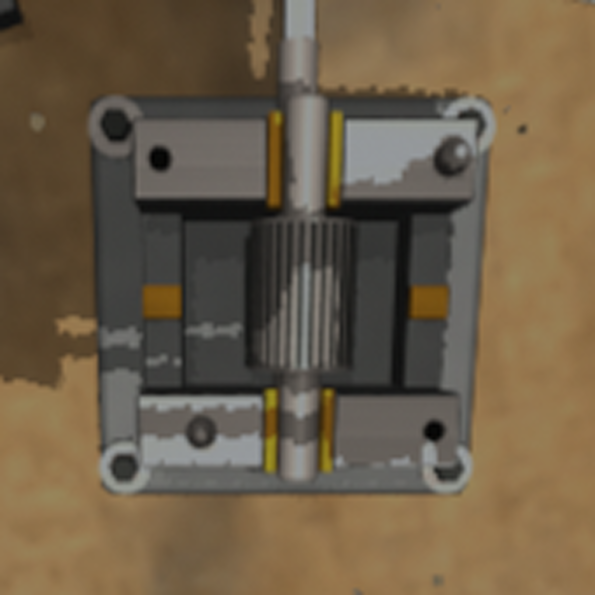

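The roller lies in both bearings, with brass visible on either side of the shaft at (305,155) and (300,430) in the crop. Dowel tips are at (453,155) and (201,432).

```bash
python3 - <<'E'
from h import *
c=dict(np.load("w5.npz")); D=ray(c,np.array([(453,155),(201,432)])/3.5+[217,31],77); v=D[0]-D[1]; yaw=np.degrees(np.arctan2(v[1],v[0])-np.arctan2(74,69)); r=Ro.from_euler('z',yaw,degrees=True)
print(D,np.linalg.norm(v),yaw,"seat",(D[0]-r.apply((40,37,0))).round(1),(D[1]-r.apply((-29,-37,0))).round(1))
B=ray(c,np.array([((275+335)/2,160),((271+328)/2,431)])/3.5+[217,31],64); print(B.round(1),B.mean(0),np.degrees(np.arctan2(-(B[0]-B[1])[0],(B[0]-B[1])[1])))
plan((490.6,95,175),6.2,8)
E
```

```text
[[653.82922043  53.03109648  77.        ]
 [572.98256708  -3.45078234  77.        ]] 98.62243148782373 -12.06323706859989 seat [607.   25.2  77. ] [609.1  26.7  77. ]
[[616.8  61.7  64. ]
 [601.2 -10.5  64. ]] [608.9825059   25.60853074  64.        ] -12.161382899509386
turn share/row z -0.57
[[0.65, -0.53, 0.14], [0.67, -0.5, 0.15], [0.69, -0.48, 0.15], [0.71, -0.45, 0.15], [0.72, -0.42, 0.15], [0.74, -0.39, 0.15], [0.75, -0.36, 0.15], [0.77, -0.33, 0.15]]
```

Emit:
drive_tool(twist=[[0,0,-0.55],[0,0,-0.57],[0,0,-0.57],[0,0,-0.57],[0,0,-0.57],[0,0,-0.57],[0,0,-0.57],[0,0,-0.5],[0,0,0]], travel=[[0.6,-0.53,0.14],[0.67,-0.5,0.15],[0.7,-0.48,0.15],[0.7,-0.45,0.15],[0.7,-0.42,0.15],[0.7,-0.4,0.15],[0.7,-0.36,0.15],[0.5,-0.3,0.15],[0,0,0]], claw=[-1,-1,-1,-1,-1,-1,-1,-1,-1])

```text
time: 10.65
tool_pos: [483.7, 100.1, 166.1]
eef_rot: [0.661, 0.75, 0.003, -0.001]
wrist_force: [0.0, -0.3, 0.5]
gripper_width: 1.0
```

```bash
python3 - <<'E'
from h import *
c,im=snap("wrist","w6"); go((490.6,172,150),6.2); 
p=proj(c,(490.6,172,37))[0].astype(int); print(p)
x,y=np.clip(p-95,0,None); print(x,y);cv2.imwrite("pics/w6c.png",cv2.resize(im[y:y+190,x:x+190],(570,570),interpolation=cv2.INTER_CUBIC))
np.savez("w6.npz",**{k:np.array(c[k]) for k in ("intrinsics","R","t")})
E
```

```text
t 10.7 tcp [484.6  99.4 166.4] yaw 7.1 q6 -0.15 | shift mm [71.2 14.9 16.8] shares [2.85 0.6  0.67] | turn deg [ 0.18 -0.29  0.92] shares [ 0.05 -0.07  0.23] F [0.7 0.1 0.5] w 92.7
[295 134]
200 39
```

View pics/w6c.png

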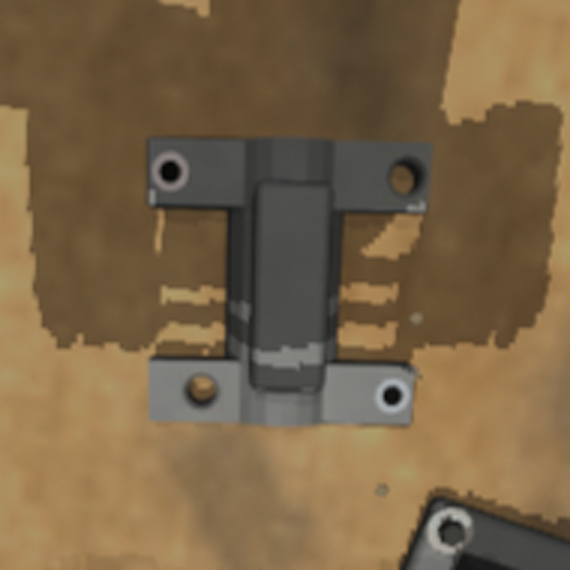

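The cap is shown whole: hole_a at (404,176), hole_b at (201,389), and the lug top from (257,184) to (324,388) in the crop.

```bash
python3 - <<'E'
from h import *
c=dict(np.load("w6.npz")); f=lambda a:np.array(a)/3+[200,39]
D=ray(c,f([(404,176),(201,389)]),16); v=D[0]-D[1]; yaw=np.degrees(np.arctan2(v[1],v[0])-np.arctan2(74,69)); r=Ro.from_euler('z',yaw,degrees=True)
print(D.round(1),np.linalg.norm(v),yaw,"cap",(D[0]-r.apply((40,37,0))).round(1),(D[1]-r.apply((-29,-37,0))).round(1))
L=ray(c,f([(258,184),(330,184),(325,388),(252,388)]),53); print(L.round(1),"lug",L.mean(0)); a=L[:2].mean(0)-L[2:].mean(0); print(np.linalg.norm(a),np.degrees(np.arctan2(-a[0],a[1])))
E=ray(c,f([(148,139),(432,143),(412,423),(150,422)]),16);print("ear corners",E.round(1),E.mean(0))
print((-c["R"].T@c["t"]).round(1))
E
```

```text
[[526.  212.6  16. ]
 [466.  132.4  16. ]] 100.12371981658387 6.174471785384201 cap [490.2 171.5  16. ] [490.8 172.3  16. ]
[[476.9 200.7  53. ]
 [498.3 203.4  53. ]
 [506.1 142.9  53. ]
 [483.  140.   53. ]] lug [491.07762255 171.76375677  53.        ]
61.037342106781814 6.495815862556527
ear corners [[438.9 213.3  16. ]
 [533.5 224.   16. ]
 [543.7 129.7  16. ]
 [448.9 118.2  16. ]] [491.24609332 171.27311349  16.        ]
[474.2 177.2 332.6]
```

Emit:
drive_tool(twist=[[0.05,-0.07,0.2],[0,0,0],[0,0,0],[0,0,0],[0,0,0],[0,0,0],[0,0,0],[0,0,0]], travel=[[0.6,0.15,0.3],[0.8,0.15,0.6],[0.8,0.15,0.8],[0.4,0.1,0.9],[0,0,0.9],[0,0,0.6],[0,0,0.2],[0,0,0]], claw=[-1,-1,-1,-1,-1,-1,-1,-1])

```text
time: 11.5
tool_pos: [499.7, 164.8, 56.9]
eef_rot: [0.67, 0.742, 0.002, 0.004]
wrist_force: [-0.4, -0.5, -0.6]
gripper_width: 1.0
```

```bash
python3 - <<'E'
from h import *
go((490.8,171.8,22),6.3)
E
```

```text
t 11.5 tcp [499.7 164.8  56.9] yaw 5.9 q6 0.01 | shift mm [ 8.  -8.5 34.8] shares [ 0.32 -0.34  1.39] | turn deg [ 0.52  0.18 -0.41] shares [ 0.13  0.05 -0.1 ] F [-0.4 -0.5 -0.6] w 93.0
```

Emit:
drive_tool(twist=[[0.13,0.05,-0.1],[0,0,0],[0,0,0],[0,0,0],[0,0,0]], travel=[[0.3,-0.32,0.1],[0.02,0,0.5],[0,0,0.4],[0,0,0.15],[0,0,0]], claw=[-1,-1,-1,-1,-1])

```text
time: 12.0
tool_pos: [492.5, 172.1, 28.1]
eef_rot: [0.668, 0.745, 0.002, 0.001]
wrist_force: [-0.1, 0.8, 0.7]
gripper_width: 1.0
```

```bash
python3 - <<'E'
from h import *
go((490.8,171.8,22),6.3)
E
```

```text
t 12.0 tcp [492.5 172.1  28.1] yaw 6.2 q6 0.01 | shift mm [-0.1 -1.8  6.1] shares [-0.   -0.07  0.24] | turn deg [ 0.22 -0.03 -0.06] shares [ 0.06 -0.01 -0.02] F [-0.1  0.8  0.7] w 93.0
```

Emit:
drive_tool(twist=[[0.05,0,0],[0,0,0],[0,0,0],[0,0,0],[0,0,0],[0,0,0],[0,0,0],[0,0,0],[0,0,0],[0,0,0]], travel=[[0,-0.07,0.2],[0,0,0.03],[0,0,0],[0,0,0],[0,0,0],[0,0,0],[0,0,0],[0,0,0],[0,0,0],[0,0,0]], claw=[-1,-0.5,0.2,0.6,0.6,0.6,0.6,0.6,0.6,0.6], grip_force=50)

```text
time: 13.0
tool_pos: [491.4, 171.9, 22.8]
eef_rot: [0.668, 0.744, 0.001, 0.0]
wrist_force: [-5.9, -0.8, 5.1]
gripper_width: 0.274
```

```bash
python3 - <<'E'
from h import *
go((490.8,171.8,22),6.3)
E
```

```text
t 13.0 tcp [491.4 171.9  22.8] yaw 6.2 q6 0.01 | shift mm [ 0.  -0.6  0.8] shares [ 0.   -0.02  0.03] | turn deg [ 0.09 -0.03 -0.07] shares [ 0.02 -0.01 -0.02] F [-5.9 -0.8  5.1] w 25.4
```

Emit:
drive_tool(twist=[[0,0,0],[0,0,0],[0,0,0],[0,0,0],[0,0,0],[0,0,0],[0,0,0],[0,0,0]], travel=[[0,0,-0.2],[0,0,-0.5],[0,0,-0.8],[0,0,-0.8],[0,0,-0.8],[0,0,-0.7],[0,0,-0.4],[0,0,0]], claw=[0.6,0.6,0.6,0.6,0.6,0.6,0.6,0.6])

```text
time: 13.8
tool_pos: [488.5, 171.5, 133.2]
eef_rot: [0.668, 0.745, -0.001, -0.002]
wrist_force: [-0.2, 0.4, -4.4]
gripper_width: 0.258
```

```bash
python3 - <<'E'
from h import *
go((608.6,26,145),-12.2); plan((608.6,26,145),-12.2,10)
E
```

```text
t 13.8 tcp [488.5 171.5 133.2] yaw 6.2 q6 0.01 | shift mm [-157.7  103.5  -12.3] shares [-6.31  4.14 -0.49] | turn deg [-2.500e-01  1.000e-02  1.843e+01] shares [-0.06  0.    4.61] F [-0.2  0.4 -4.4] w 24.0
turn share/row z 0.46
[[-0.63, 0.41, -0.05], [-0.62, 0.43, -0.05], [-0.6, 0.45, -0.05], [-0.59, 0.47, -0.05], [-0.57, 0.49, -0.05], [-0.56, 0.51, -0.05], [-0.54, 0.53, -0.05], [-0.52, 0.54, -0.05], [-0.5, 0.56, -0.05], [-0.49, 0.58, -0.05]]
```

Emit:
drive_tool(twist=[[0,0,0.46],[0,0,0.46],[0,0,0.46],[0,0,0.46],[0,0,0.46],[0,0,0.46],[0,0,0.46],[0,0,0.46],[0,0,0.46],[0,0,0.4],[0,0,0],[0,0,0]], travel=[[-0.5,0.35,-0.08],[-0.62,0.43,-0.05],[-0.6,0.45,-0.05],[-0.6,0.47,-0.05],[-0.57,0.49,-0.05],[-0.56,0.51,-0.05],[-0.54,0.53,-0.05],[-0.52,0.54,-0.05],[-0.45,0.5,-0.05],[-0.25,0.3,-0.05],[0,0,0],[0,0,0]], claw=[0.6,0.6,0.6,0.6,0.6,0.6,0.6,0.6,0.6,0.6,0.6,0.6])

```text
time: 15.0
tool_pos: [606.2, 20.2, 141.2]
eef_rot: [0.787, 0.617, -0.005, -0.003]
wrist_force: [-0.6, 0.1, -4.3]
gripper_width: 0.255
```

```bash
python3 - <<'E'
from h import *
go((608.6,26,120),-12.2)
E
```

```text
t 15.0 tcp [606.2  20.2 141.2] yaw -13.8 q6 0.09 | shift mm [ 6.3  1.2 21.1] shares [0.25 0.05 0.84] | turn deg [-0.66  0.2  -1.61] shares [-0.17  0.05 -0.4 ] F [-0.6  0.1 -4.3] w 23.7
```

Emit:
drive_tool(twist=[[-0.17,0.05,-0.38],[0,0,0],[0,0,0]], travel=[[0.24,0.05,0.4],[0,0,0.3],[0,0,0]], claw=[0.6,0.6,0.6])

```text
time: 15.3
tool_pos: [607.4, 27.8, 123.3]
eef_rot: [0.778, 0.628, -0.0, -0.0]
wrist_force: [0.3, 0.6, -4.4]
gripper_width: 0.257
```

```bash
python3 - <<'E'
from h import *
go((608.6,26,110),-12.2)
c,im=snap("wrist","w7"); a=proj(c,[(653.8-.5,53,78)])[0]; print(a)
x,y=int(a[0])-120,max(int(a[1])-60,0); print(x,y); cv2.imwrite("pics/w7c.png",cv2.resize(im[y:y+150,x:x+190],(760,600),interpolation=cv2.INTER_CUBIC))
np.savez("w7.npz",**{k:np.array(c[k]) for k in ("intrinsics","R","t")})
E
```

```text
t 15.3 tcp [607.4  27.8 123.3] yaw -12.1 q6 0.07 | shift mm [-1.5  1.6 13.3] shares [-0.06  0.06  0.53] | turn deg [-0.04 -0.03  0.07] shares [-0.01 -0.01  0.02] F [ 0.3  0.6 -4.4] w 23.9
[333.96815844 187.88736833]
213 127
```

View pics/w7c.png

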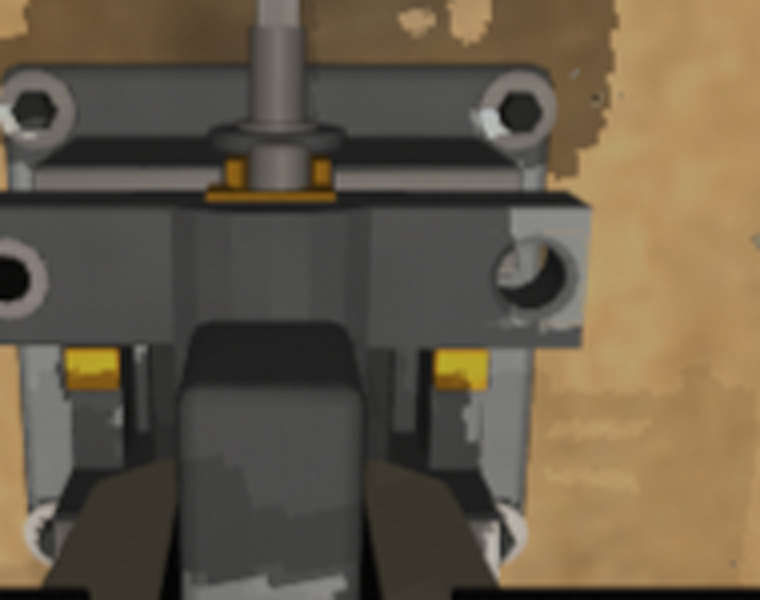

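Hole_a of the held cap shows at (534,276) in the crop, with the roller shaft and base behind it.

```bash
python3 - <<'E'
from h import *
c=dict(np.load("w7.npz")); A=ray(c,np.array([(534,276)])/4+[213,127],116.5)[0]
r=Ro.from_euler('z',-12.1,degrees=True); print("hole_a seen",A.round(1),"in TCP frame",r.inv().apply(A-[607.4,27.8,0]).round(1))
E
```

```text
hole_a seen [654.6  55.8 116.5] in TCP frame [ 40.3  37.3 116.5]
```

Emit:
drive_tool(twist=[[0,0,0.02],[0,0,0],[0,0,0],[0,0,0]], travel=[[-0.06,0.06,0.2],[0,0,0.2],[0,0,0.1],[0,0,0]], claw=[0.6,0.6,0.6,0.6])

```text
time: 15.75
tool_pos: [608.9, 26.3, 111.2]
eef_rot: [0.778, 0.628, 0.0, 0.0]
wrist_force: [0.5, -0.2, -4.2]
gripper_width: 0.252
```

```bash
python3 - <<'E'
from h import *
go((608.6,26,95),-12.2)
E
```

```text
t 15.75 tcp [608.9  26.3 111.2] yaw -12.2 q6 0.07 | shift mm [-0.4 -0.3 16.2] shares [-0.02 -0.01  0.65] | turn deg [ 0.04 -0.03  0.  ] shares [ 0.01 -0.01  0.  ] F [ 0.5 -0.2 -4.2] w 23.4
```

Emit:
drive_tool(twist=[[0,0,0],[0,0,0],[0,0,0],[0,0,0]], travel=[[-0.01,-0.01,0.2],[0,0,0.2],[0,0,0.15],[0,0,0]], claw=[0.6,0.6,0.6,0.6], grip_force=60)

```text
time: 16.15
tool_pos: [608.6, 25.9, 96.3]
eef_rot: [0.778, 0.628, 0.0, 0.0]
wrist_force: [-0.0, -0.6, -5.3]
gripper_width: 0.257
```

```bash
python3 - <<'E'
from h import *
go((608.6,26,86.8),-12.2)
E
```

```text
t 16.15 tcp [608.6  25.9  96.3] yaw -12.2 q6 0.07 | shift mm [ 0.1 -0.1  9.5] shares [ 0.   -0.    0.38] | turn deg [ 0.03 -0.03 -0.02] shares [ 0.01 -0.01 -0.01] F [-0.  -0.6 -5.3] w 23.9
```

Emit:
drive_tool(twist=[[0,0,0],[0,0,0],[0,0,0]], travel=[[0,0,0.12],[0,0,0.1],[0,0,0]], claw=[0.6,0.6,0.6])

```text
time: 16.45
tool_pos: [608.7, 25.9, 90.2]
eef_rot: [0.778, 0.628, 0.0, 0.0]
wrist_force: [-0.4, -0.5, -3.8]
gripper_width: 0.254
```

```bash
python3 - <<'E'
from h import *
go((608.6,26,86.8),-12.2)
E
```

```text
t 16.45 tcp [608.7  25.9  90.2] yaw -12.2 q6 0.07 | shift mm [ 0.1 -0.1  3.4] shares [ 0.   -0.01  0.14] | turn deg [ 0.03 -0.03 -0.02] shares [ 0.01 -0.01 -0.01] F [-0.4 -0.5 -3.8] w 23.6
```

Emit:
drive_tool(twist=[[0,0,0],[0,0,0],[0,0,0]], travel=[[0,0,0.08],[0,0,0.05],[0,0,0]], claw=[0.6,0.6,0.6])

```text
time: 16.75
tool_pos: [609.0, 25.9, 87.1]
eef_rot: [0.778, 0.628, 0.001, 0.0]
wrist_force: [-0.6, -0.2, -4.5]
gripper_width: 0.252
```

```bash
python3 - <<'E'
from h import *
go((608.6,26,86.8),-12.2)
E
```

```text
t 16.75 tcp [609.   25.9  87.1] yaw -12.2 q6 0.07 | shift mm [ 0.  -0.4  0.3] shares [ 0.   -0.02  0.01] | turn deg [ 0.07 -0.03 -0.02] shares [ 0.02 -0.01 -0.01] F [-0.6 -0.2 -4.5] w 23.5
```

Emit:
drive_tool(twist=[[0,0,0],[0,0,0]], travel=[[0,0,0.04],[0,0,0]], claw=[0.6,0.6])

```text
time: 16.95
tool_pos: [609.1, 25.9, 87.3]
eef_rot: [0.778, 0.628, 0.001, 0.001]
wrist_force: [0.2, 0.3, -5.1]
gripper_width: 0.255
```

Emit:
drive_tool(twist=[[0,0,0]], travel=[[0,0,0.03]], claw=[0.6])

```text
time: 17.05
tool_pos: [609.3, 25.9, 87.1]
eef_rot: [0.778, 0.628, 0.001, 0.001]
wrist_force: [-2.9, -0.2, 4.8]
gripper_width: 0.25
```

Emit:
drive_tool(twist=[[0,0,0]], travel=[[0,-0.01,0.06]], claw=[0.6])

```text
time: 17.15
tool_pos: [609.3, 25.9, 87.0]
eef_rot: [0.778, 0.628, 0.001, 0.001]
wrist_force: [-4.2, -0.5, 13.0]
gripper_width: 0.258
```

```bash
python3 - <<'E'
from h import *
go((608.6,26,86.8),-12.2)
for i in range(3): capture("wrist"); s=sense(); print(s["time"],s["tool_pos"].round(2) if hasattr(s["tool_pos"],'round') else s["tool_pos"],np.round(s["wrist_force"],1))
E
```

```text
t 17.15 tcp [609.3  25.9  87. ] yaw -12.2 q6 0.07 | shift mm [-0.  -0.7  0.2] shares [-0.   -0.03  0.01] | turn deg [ 0.2  -0.03 -0.  ] shares [ 0.05 -0.01 -0.  ] F [-4.2 -0.5 13. ] w 24.0
17.2 [609.28  25.89  87.08] [-3.5 -0.3  7.1]
17.25 [609.29  25.88  87.05] [-2.8 -0.3  8.4]
17.3 [609.29  25.86  87.1 ] [-2.7 -0.6  8.2]
```

Emit:
drive_tool(twist=[[0.04,0,0]], travel=[[0,-0.02,0.11]], claw=[0.6])

```text
time: 17.4
tool_pos: [609.3, 25.9, 87.0]
eef_rot: [0.778, 0.628, 0.001, 0.001]
wrist_force: [-7.9, 0.5, 21.8]
gripper_width: 0.25
```

```bash
python3 - <<'E'
from h import *
go((608.6,26,86.8),-12.2)
for i in range(6):
    capture("wrist"); s=sense(); print(round(s["time"],2),np.round(s["tool_pos"],2),np.round(s["wrist_force"],1))
E
```

```text
t 17.4 tcp [609.3  25.9  87. ] yaw -12.2 q6 0.07 | shift mm [-0.  -0.7  0.2] shares [-0.   -0.03  0.01] | turn deg [ 0.16 -0.03  0.  ] shares [ 0.04 -0.01  0.  ] F [-7.9  0.5 21.8] w 23.2
17.45 [609.28  25.85  87.04] [-6.4  0.7 13.9]
17.5 [609.3   25.86  87.04] [-5.3 -0.5 14. ]
17.55 [609.27  25.87  87.04] [-4.8  0.4 13.6]
17.6 [609.3   25.86  87.03] [-4.1  1.  14.7]
17.65 [609.31  25.87  87.07] [-5.6  0.6 13.8]
17.7 [609.28  25.88  87.03] [-5.5 -0.1 14.1]
```

Emit:
drive_tool(twist=[[0.04,0,0]], travel=[[0,-0.06,0.15]], claw=[0.6])

```text
time: 17.8
tool_pos: [609.3, 25.9, 87.0]
eef_rot: [0.778, 0.628, 0.002, 0.002]
wrist_force: [-3.9, -1.0, 23.5]
gripper_width: 0.256
```

```bash
python3 - <<'E'
from h import *
for i in range(4):
    capture("wrist"); s=sense(); print(round(s["time"],2),np.round(s["tool_pos"],2),np.round(s["wrist_force"],1),np.round(s["moment"],2))
c,im=snap("wrist","w8"); cv2.imwrite("pics/w8b.png",cv2.resize(im[80:330,150:420],(756,700))[:600])
go((608.6,26,86.8),-12.2)
c,im=snap("scene","s8"); p=proj(c,(609,26,70))[0].astype(int); print(p); cv2.imwrite("pics/s8c.png",cv2.resize(im[p[1]-75:p[1]+75,p[0]-95:p[0]+95],(760,600),interpolation=cv2.INTER_CUBIC))
E
```

```text
17.85 [609.31  25.84  87.04] [-3.3  0.4 17.8] [0.04 1.7  0.01]
17.9 [609.29  25.88  87.02] [-4.4  0.1 18.8] [0.14 1.71 0.  ]
17.95 [609.3   25.85  87.03] [-5.1 -0.9 18.4] [0.1  1.7  0.02]
18.0 [609.32  25.88  87.05] [-3.9 -0.1 18.4] [0.14 1.72 0.01]
t 18.05 tcp [609.3  25.9  87. ] yaw -12.2 q6 0.07 | shift mm [-0.  -0.7  0.2] shares [-0.   -0.03  0.01] | turn deg [ 0.27 -0.03  0.01] shares [ 0.07 -0.01  0.  ] F [-4.  -0.8 18.1] w 23.7
[347 224]
```

View pics/s8c.png

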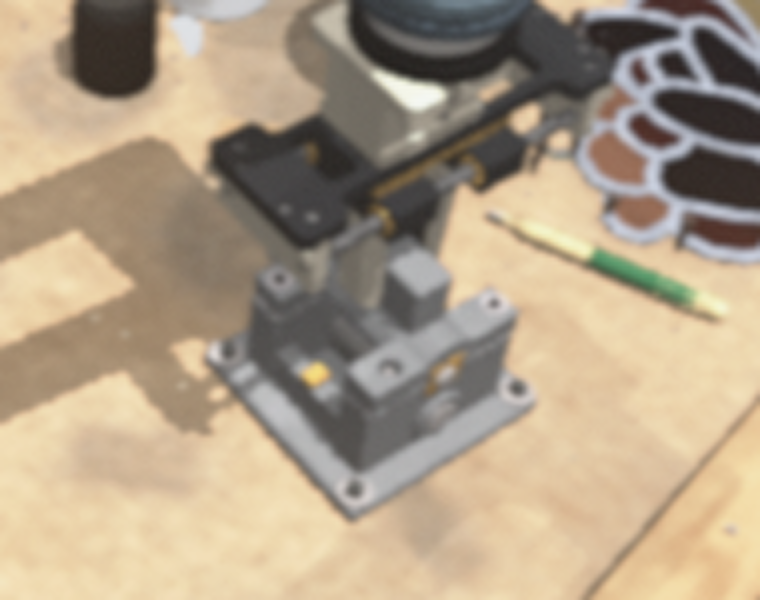

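View pics/w8b.png

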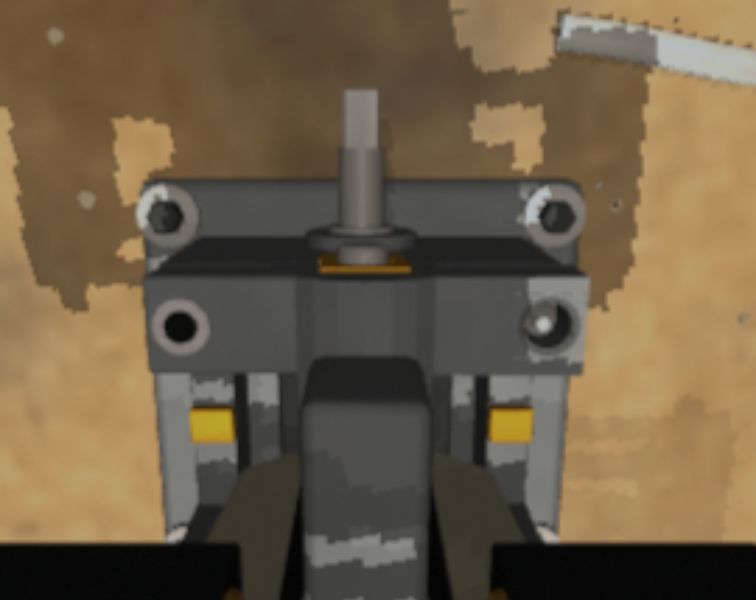

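The split faces look shut in the scene view with the roller shaft between them, and dowel A stands inside its hole at (545,323) in the wrist crop. One small trim remains, for push and tilt.

Emit:
drive_tool(twist=[[0.12,0,0]], travel=[[0,-0.06,0.16]], claw=[0.6])

```text
time: 18.2
tool_pos: [609.3, 25.9, 87.0]
eef_rot: [0.778, 0.628, 0.001, 0.0]
wrist_force: [-7.5, -0.1, 21.3]
gripper_width: 0.254
```

```bash
python3 - <<'E'
from h import *
for i in range(4):
    capture("wrist"); s=sense(); print(round(s["time"],2),np.round(s["tool_pos"],2),np.round(s["wrist_force"],1),np.round(s["moment"],2))
go((608.6,26,86.8),-12.2)
E
```

```text
18.25 [609.3   25.86  87.05] [-6.9  0.1 20. ] [-0.01  1.46 -0.01]
18.3 [609.25  25.91  87.04] [-7.4  0.2 19.2] [-0.01  1.39 -0.04]
18.35 [609.29  25.89  87.06] [-7.5 -0.9 20.5] [-0.02  1.41 -0.02]
18.4 [609.26  25.87  87.01] [-6.2 -0.2 19.5] [-0.01  1.43 -0.01]
t 18.4 tcp [609.3  25.9  87. ] yaw -12.2 q6 0.07 | shift mm [-0.  -0.7  0.2] shares [-0.   -0.03  0.01] | turn deg [ 0.06 -0.03  0.03] shares [ 0.02 -0.01  0.01] F [-6.2 -0.2 19.5] w 23.3
```

```bash
python3 -c "
from bench import *
print(job_done()); s=sense(); print(s['time'],s['wrist_force'],s['tool_pos'])"
```

```text
the job is handed in; nothing more can be done
None
the job is handed in; nothing more can be done
```

The roller is in both half bearings and the upper half is closed over it on the dowels. I handed the job in at 18.4 s of the 61 s, with the lug still gripped and pressed. The tool reports no verdict.

**Roller:** I released it at seat height. A wrist picture afterwards showed the shaft centred in the brass on both sides.

**Upper half:** It went down with side forces under 1 N. The last tool height was 87.0 mm; I expected 86.8 mm for closed faces, from the grip height. The scene picture shows no gap at the split. The wrist picture shows dowel A inside its hole. Dowel B was out of view, so I judge it from the flush closing, not from seeing it.

**Press and grip:** The push held steady at about 19 to 20 N after a last trim. Grip was set to 60 N, with a jaw opening of 23 to 24 mm on the 24 mm lug. Tilt was about 0.1°.

**Left over:** About 7 N of sideways force along x and 1.4 N m of moment about y remain at the wrist. They come with the pressing, and my trim evened out the tilt but did not remove them.

**Tape, block and jar:** I had no move go near them, but I did not measure them again at the end.

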